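# Seat the magnifier lens in the lamp head and close its clips

## Task

The bench magnifier's lens lies half over its recess in the lamp head. Without picking it up, gently nudge it across the head with the fingertips until it drops in and sits flush, then push the two swivel clips with the red posts round over the edge of the lens until they point straight at its middle. Leave everything else on the bench undisturbed and end with the hand clear.

Things in the scene. Friction and masses are not known exactly. Their poses are not given: they have to be found in the camera images.
- lamp_head: Magnifier lamp head lying on the bench: white ring, 184 mm outer diameter, flat top face 40 mm above the bench. Does not shift. Origin: centre of its underside, on the axis of the lens recess; z up. +x: the side where the lens starts (within 25 degrees); -x: the arm bracket (34 mm wide, 30 mm high, out to 150 mm from the axis). clip_a is at +120, clip_b at -120 degrees from +x.
- seat (a point): Centre of the lens recess, at the height of its floor (32 mm above the bench). The recess is round, 104 mm diameter, 8 mm deep from the head's top face; its flat floor is a dark gasket ring 8 mm wide round a clear spatter glass. A seated lens has its origin here, its ring flush with the top face. Axes as lamp_head.
- lens: Lens in a black ring: loose disc, 100 mm diameter, 8 mm thick at the edge (lower corner bevelled 1 to 1.5 mm), glass bulging 3 mm higher, 0.14 to 0.23 kg. Origin: centre of its underside; z up. It starts flat on the head's top face, centre 28 to 43 mm off the seat. Within about 17 mm its front edge tips down onto the recess floor; almost centred (2 mm play all round) the rest drops in.
- clip_a (a joint): Swivel clip, rad. 0 = closed (end stop): it points from its pivot at the head's axis and covers the lens edge by 13 mm. Opening it swings towards the head's -x (counterclockwise from above), up to 2.3; starts at 1.1 to 1.9. Stays where left; about 1.3 N at the post turns it. Steel strip 12 mm wide, tip 31 mm from the pivot, from 2 to 4.5 mm above the head's top face.
- clip_b (a joint): Mirror twin of clip_a. 0 = closed (end stop), pointing from its pivot at the head's axis; grows up to 2.3 rad as it swings open towards the head's -x (clockwise from above). Starts at 1.1 to 1.9 rad. Same sizes and friction.
- clip_a_post (a point): Centre of the top of clip_a's red finger post: upright, round, 8 mm diameter, 20 mm from the clip's pivot, from 4.5 to 17 mm above the head's top face. It moves with the clip.
- clip_b_post (a point): Centre of the top of clip_b's red finger post, the same as that of clip_a.
- clip_a_pivot (a point): Pivot axis of clip_a, at the head's top face, 68 mm from the head's axis. The pivot screw has a radius of 5.5 mm and stands 6.5 mm above the face.
- clip_b_pivot (a point): Pivot axis of clip_b, the same as that of clip_a.
- screwdriver: Bystander lying beside the lamp head: red-handled screwdriver, 180 mm long, about 30 mm high. Origin under its middle.
- screw_dish: Bystander beside the lamp head: round steel dish with brass screws, 76 mm wide, 18 mm high. Origin: centre of its underside.
- dropper: Bystander near the head's bracket: small amber bottle with black cap, 32 mm wide, 75 mm high. Origin: centre of its underside.
- multimeter: Bystander: yellow multimeter lying on its back, 185 x 88 mm, about 50 mm high. Origin: centre of its underside.
- tip_cleaner: Bystander: brass pot with brass wool, 76 mm wide, 43 mm high. Origin: centre of its underside.
- wash_bottle: Bystander: clear plastic bottle with white cap, 60 mm wide, 150 mm high. Origin: centre of its underside.
- helping_hands: Bystander: helping-hands stand, dark 85 x 65 mm base, crossbar 190 mm long with two clips, about 102 mm high. Origin: centre of its underside.
- pliers: Bystander: pliers with blue handles lying flat, 156 mm long, 11 mm high. Origin on the underside near the middle.

How it is judged:
By the outcome, as a careful person would: the job done as asked, in the order asked, and still so for the second after the job is handed in, with the robot touching nothing.
It also fails if it takes over 51 s, if anything falls off the work surface, if the arm or the gripper's body presses on something with over 40 N, if the wrist force passes 120 N, or if a joint passes its speed limit or range.

## Robot

A 6-joint arm with a two-finger parallel gripper is mounted at the origin on the work surface. World frame = base frame: x ahead of the robot, y to its left, z up, the work surface at z = 0. Lengths are in m, angles in rad, forces in N, time in s.
With the tool pointing down it reaches from about 0.35 to 0.775 m from the base axis. Payload 5.5 kg.
Tool frame: the origin (TCP) lies at the very end of the fingers, on their centre line; the grasp point (between the pads) lies 19 mm behind it; z points along the fingers, y is the line along which they close (so a half turn about z gives the same grasp; the last joint's range is limited). The gripper opens to 85 mm and grips with 20 to 120 N. Pads are 22 mm wide; open, the fingers measure 114 mm over their backs; the gripper's body (76 mm by 85 mm) begins 54 mm behind the grasp point. The pads swing forward as they close: fully open they stand 13 mm farther back than shut.
Start: joints at [1.189, 0.313, 0.046, 1.304, 0, 1.431], TCP at [0.138, 0.558, 0.231] pointing down, gripper open.
Joint ranges: [-2.76, 2.76], [-0.86, 1.69], [-1.03, 1.26], [-2.2, 2.34], [-1.47, 1.5], [-3.14, 3.14]. Speed limits (rad/s): [2.57, 2.57, 3.14, 3.14, 3.14, 3.14].

## Interface

Orientations are given as a rotation vector (axis times angle).
In Python, from station import r, vision, monitor gives the robot as it stands (r), with the cameras (vision) and the readings (monitor).
- The arm moves only by the shell command python3 inch.py 'ROWS' [OPENING]. ROWS is rows parted by semicolons, their numbers by spaces, 1 to 20 of them, each of 4 numbers: dx, dy, dz in m, then a turn about the tool's z in rad; each row is the pose to reach, as a shift and turn from the pose commanded when the command began, along the tool's axes at that moment; what a row does not reach only later rows make up. A row lasts 1/12 s, in which the tool goes at most 0.0417 m and 0.125 rad, less where a joint would pass 70% of its speed; a pose out of reach is approached as far as the arm can. OPENING is the finger opening in m, set as the command begins (- or left out keeps the last). The fingers move at their own pace and stop on an object; the grip force is fixed at half the most. Time passes only in rows, so rows that do not move let the fingers close. It prints the time, the measured TCP pose, the force, the opening and the grip force at its end.
- monitor.read_state(): the state, without advancing time (a new reading comes with each control period).
- vision.read_camera(name): name is "side" or "top" or "wrist"; returns a dict with "pixels" (384x512x3 uint8, red, green, blue), "fx", "fy", "cx", "cy" (pixels), "origin" and "orientation" of the camera in the world; the wrist camera has in their place "T_tool_cam" (4x4, takes a point from camera to tool coordinates, whose origin is the TCP and whose axes are the flange's). Camera axes: x right, y down, z forward; pixel columns grow to the right and rows downward; lengths in m; the calibration is good to about 2 mm. A picture is of the moment at which its call begins: read the wrist's pose just before it. There is no depth.
- r.job_done(): hands the job in; it is judged then, once.
The state is a dict: "time_s": time; "joints": joint angles; "qd": joint speeds; "tau": joint torques, N m; "eef_pos": TCP position; "ee_rot": TCP orientation; "contact_force": force on the tool from outside, world axes, zero at the start; "torque": the same for the moment, N m; "opening": finger opening in m; "grip_force": force on a finger pad.
Only numpy, scipy, OpenCV 4.12 (cv2) and the standard library are available. Lean on these libraries where they do the work, as an engineer would, in place of code of your own. Each camera call takes 0.05 s, during which the arm holds its last target. There are 200 camera calls.

## Working session

There is one attempt and no reset: what is moved stays moved. The work goes in short steps, Python scripts to look and compute and a shell command to move; the robot and the scene stay as the last step left them, time stands still between calls to the robot, and variables do not carry over. Pictures are saved under pics/ and viewed, at most 12 in all, crops included, and the job is handed in when it is done.

```bash
ls; mkdir -p pics; python3 - <<'E'
from station import r, vision, monitor
import cv2,numpy as np
s=monitor.read_state();print(s)
for n in("top","side"):
    c=vision.read_camera(n);print({k:v for k,v in c.items() if k!="pixels"})
    cv2.imwrite(f"pics/{n}0.png",c["pixels"][:,:,::-1]); np.save(f"pics/{n}0.npy",c["pixels"])
E
```

```text
inch.py
pics
station.py
{'time_s': 0.0, 'joints': array([ 1.18937591e+00,  3.14032409e-01,  4.49870239e-02,  1.30361167e+00,
       -2.45993031e-05,  1.43120377e+00]), 'qd': array([-7.24994510e-04,  2.43725029e-04,  1.93240892e-05,  1.71820815e-03,
        1.66342195e-03, -4.11594497e-04]), 'tau': array([-2.62278618e-04, -4.80628395e+01,  2.98530829e+01,  1.96012377e-02,
       -1.29947698e-04,  1.86490303e-05]), 'eef_pos': array([0.13751917, 0.55778443, 0.23039396]), 'ee_rot': array([-3.78882244e-01, -3.11820186e+00,  2.83374255e-03]), 'contact_force': array([-0.93472452,  0.43805162,  0.27379776]), 'torque': array([-0.01816901,  0.03849464,  0.00903324]), 'grip_force': 0.0, 'opening': 0.08564963601293933}
{'fx': 479.7941128657438, 'fy': 479.7941128657438, 'cx': 255.20788941864896, 'cy': 191.6755515245564, 'origin': array([ 0.31742818, -0.00714416,  1.77367185]), 'orientation': array([-2.16898524,  2.13046799, -0.15334231])}
{'fx': 373.67274178241263, 'fy': 373.67274178241263, 'cx': 257.1207584316207, 'cy': 190.04068907016654, 'origin': array([ 0.02224778, -0.66504721,  0.92769643]), 'orientation': array([-2.26309913,  0.77223112, -0.33768505])}
```

View pics/top0.png

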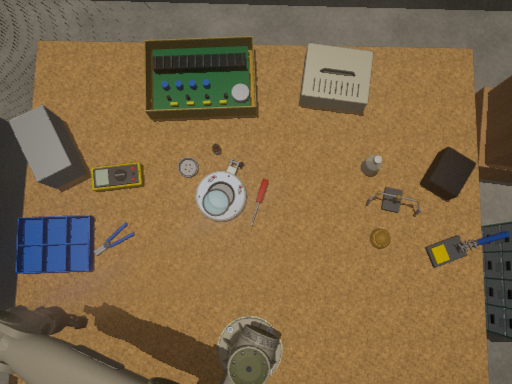

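View pics/side0.png

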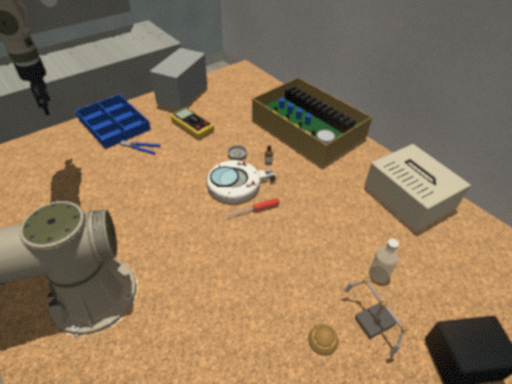

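The top view shows the head ring at about (221,195), its bracket at (234,167), and the lens at about (217,203), shifted towards the robot. The dish is at (188,168), the dropper at (217,149) and the screwdriver at (260,200). Next I'll work out the rough position and bring the wrist camera over it.

```bash
cat > h.py <<'E'
import numpy as np,cv2
from scipy.spatial.transform import Rotation as R
from station import r, vision, monitor
def cam(n):
    s=monitor.read_state(); c=vision.read_camera(n)
    if n=="wrist":
        T=np.eye(4);T[:3,:3]=R.from_rotvec(s["ee_rot"]).as_matrix();T[:3,3]=s["eef_pos"];T=T@np.array(c["T_tool_cam"])
        c["o"],c["M"]=T[:3,3],T[:3,:3]
    else: c["o"],c["M"]=c["origin"],R.from_rotvec(c["orientation"]).as_matrix()
    return c
def ray(c,uv,z):
    d=c["M"]@np.array([(uv[0]-c["cx"])/c["fx"],(uv[1]-c["cy"])/c["fy"],1]);return c["o"]+d*(z-c["o"][2])/d[2]
def proj(c,p):
    q=c["M"].T@(np.array(p)-c["o"]);return np.array([c["cx"]+c["fx"]*q[0]/q[2],c["cy"]+c["fy"]*q[1]/q[2]])
def totool(d,s=None):
    s=s or monitor.read_state();return R.from_rotvec(s["ee_rot"]).as_matrix().T@np.array(d)
def save(c,name): cv2.imwrite("pics/"+name+".png",c["pixels"][:,:,::-1]);np.save("pics/"+name+".npy",c["pixels"])
E
python3 - <<'E'
from h import *
np.set_printoptions(precision=4,suppress=True)
c=cam("top")
for n,uv,z in[("head",(221,195),.04),("brk",(234,167),.03),("lens",(217,203),.045),("dish",(188,168),.018),("drop",(217,149),.07),("sd",(260,200),.02)]:print(n,ray(c,uv,z))
w=cam("wrist");s=monitor.read_state();print(R.from_rotvec(s["ee_rot"]).as_matrix(),w["T_tool_cam"],w["fx"],w["o"],w["M"])
h=ray(c,(221,195),.04);print("h->tool",totool(h-s["eef_pos"]))
E
T='-0.574 -0.331 0 0'; python3 inch.py '-0.57 -0.33 0 0;-0.57 -0.33 0 0;-0.57 -0.33 0 0;-0.57 -0.33 0 0;-0.57 -0.33 0 0;-0.57 -0.33 0 0;-0.57 -0.33 0 0;-0.57 -0.33 0 0;-0.57 -0.33 0 0;-0.57 -0.33 0 0;-0.57 -0.33 0 0;-0.57 -0.33 0 0;-0.57 -0.33 0 0;-0.57 -0.33 0 0;-0.57 -0.33 0 0;-0.57 -0.33 0 0;-0.57 -0.33 0 0;-0.57 -0.33 0 0;-0.57 -0.33 0 0;-0.57 -0.33 0 0' 0.05
python3 - <<'E'
from h import *
s=monitor.read_state();print(s["time_s"],s["eef_pos"],s["ee_rot"],s["contact_force"],s["joints"])
save(cam("wrist"),"w1")
E
```

```text
time_s: 1.87
eef_pos: [0.6111, 0.1024, 0.2313]
ee_rot: [-0.377, -3.118, -0.0]
contact_force: [-0.3, -0.2, -0.2]
opening: 0.0498
grip_force: 0.0
1.8667 [0.61112839 0.10236087 0.23130125] [-3.76949252e-01 -3.11808366e+00 -3.73335127e-04] [-0.27944117 -0.23741549 -0.17241651] [3.63098948e-02 4.02877769e-01 1.75393213e-01 1.34407148e+00
 3.60645929e-04 2.76924760e-01]
```

View pics/w1.png

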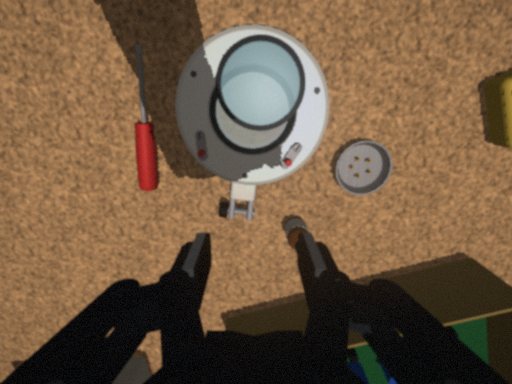

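The wrist view shows the head at about (252,103) and the lens at about (260,82). The red posts are at (202,153) and (288,162), the bracket at (241,200) and the dropper at (294,228). Next I'll measure these.

```bash
cat > meas.py <<'E'
from h import *
from scipy.optimize import least_squares
def circ(P,rad):
    f=lambda x:np.hypot(P[:,0]-x[0],P[:,1]-x[1])-rad
    o=least_squares(f,np.median(P,0),loss="soft_l1",f_scale=.0007);return o.x,np.median(abs(f(o.x)))
def head(c):
    lab=cv2.cvtColor(c["pixels"],cv2.COLOR_RGB2LAB).astype(int)
    m=((lab[:,:,2]<138)).astype(np.uint8)
    m=cv2.morphologyEx(m,cv2.MORPH_OPEN,np.ones((3,3)))
    u0=proj(c,[.5475,.1155,.04]);yy,xx=np.mgrid[:384,:512];m[np.hypot(xx-u0[0],yy-u0[1])>130]=0
    k,_=cv2.findContours(m,0,cv2.CHAIN_APPROX_NONE);k=max(k,key=cv2.contourArea)[:,0]
    P=np.array([ray(c,p,.04)[:2] for p in k]);return circ(P,.092)
def lens(c,g,head,hx,z=.048,half=75,rad=.05):
    gray=cv2.GaussianBlur(cv2.cvtColor(c["pixels"],cv2.COLOR_RGB2GRAY),(3,3),0).astype(float)
    P=[]
    for a in np.radians(np.arange(-half,half+1,3))+hx:
        rs=np.arange(.040,.060,.0003)
        uv=np.array([proj(c,[g[0]+q*np.cos(a),g[1]+q*np.sin(a),z]) for q in rs],np.float32)
        v=cv2.remap(gray.astype(np.float32),uv[:,0].reshape(1,-1),uv[:,1].reshape(1,-1),1)[0]
        i=np.argmax(np.gradient(v));q=rs[i];P.append(g[:2]+q*np.array([np.cos(a),np.sin(a)]))
    return circ(np.array(P),rad)
def posts(c,hc,z=.053):
    hsv=cv2.cvtColor(c["pixels"],cv2.COLOR_RGB2HSV)
    m=(((hsv[:,:,0]<8)|(hsv[:,:,0]>172))&(hsv[:,:,1]>130)&(hsv[:,:,2]>40)).astype(np.uint8)
    n,l,st,ce=cv2.connectedComponentsWithStats(m);o=[]
    for i in range(1,n):
        if st[i,4]>=4:
            p=ray(c,ce[i],z)[:2]
            if np.hypot(*(p-hc))<.1:o.append((p,ce[i],st[i,4]))
    return o
E
cat > m1.py <<'E'
from meas import *
import sys
np.set_printoptions(precision=4,suppress=True)
c=cam("wrist");hc,e=head(c);print("head",hc,e)
hx=np.radians(157)
g=hc+.034*np.array([np.cos(hx),np.sin(hx)])
for i in range(3): g,e=lens(c,g,hc,hx)
d=g-hc;print("lens",g,e,"off",np.hypot(*d),np.degrees(np.arctan2(d[1],d[0])))
for p in posts(c,hc):print(p,np.hypot(*(p[0]-hc)),np.degrees(np.arctan2(*(p[0]-hc)[::-1])))
b=ray(c,(241,197),.03)[:2]-hc;print("brk ang",np.degrees(np.arctan2(b[1],b[0])))
for u in[(194,73),(317,90),(200,135),(298,148)]:
    q=ray(c,u,.04)[:2]-hc;print(u,np.hypot(*q),np.degrees(np.arctan2(q[1],q[0])))
E
python3 m1.py; python3 -c "
import cv2;i=cv2.imread('pics/w1.png')[20:220,160:350];cv2.imwrite('pics/w1c.png',cv2.resize(i,None,fx=3,fy=3,interpolation=2)[:600,:570])"
```

```text
head [0.5491 0.1136] 0.0031121405242522104
lens [0.5206 0.1307] 0.00020705361099053465 off 0.03324688511042526 148.94810480036847
(array([0.5768, 0.0454]), array([200.5588, 152.6471]), np.int32(34)) 0.07367240073125012 -67.85702345654201
(array([0.6123, 0.1431]), array([287.6 , 161.96]), np.int32(25)) 0.0698180892688896 24.986835713999152
brk ang -21.117111449749192
(194, 73) 0.07812872976313909 -138.7659849689102
(317, 90) 0.08032084577454739 95.70238997296099
(200, 135) 0.06618717390075697 -82.27411324177241
(298, 148) 0.0699244587720354 41.34769635624673
```

View pics/w1c.png

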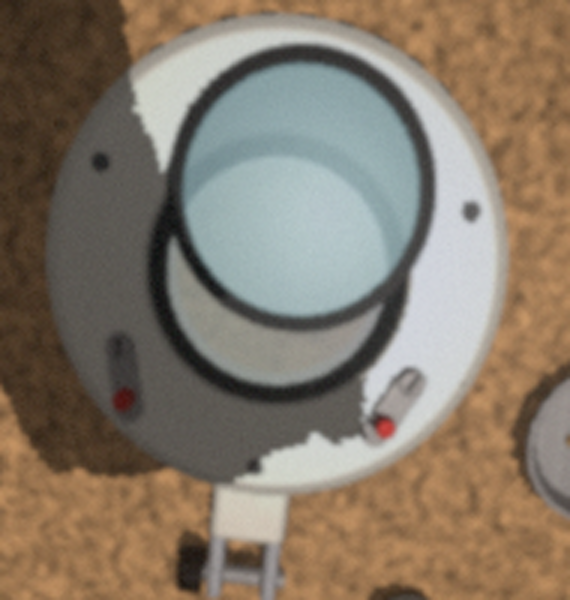

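The crop shows three dark screw dots at crop pixels (100,161), (471,211) and (254,466). Clip A's pivot is at (119,343) with its post at (124,399), and clip B's pivot is at (410,380) with its post at (384,427). The head fit had a 3 mm residual, so I'll refine it using radial edges and the recess arc.

```bash
cat >> meas.py <<'E'
def radial(c,g,rad,z,angs,ch,w=.008,sign=1):
    """edge of max gradient near radius rad round g, circle fit"""
    ch=cv2.GaussianBlur(ch.astype(np.float32),(3,3),0)
    for it in range(4):
        P=[]
        for a in angs:
            rs=np.arange(rad-w,rad+w,.0003);e=np.array([np.cos(a),np.sin(a)])
            uv=np.array([proj(c,[*(g+q*e),z]) for q in rs],np.float32)
            v=cv2.remap(ch,uv[:,0].reshape(1,-1),uv[:,1].reshape(1,-1),1)[0]
            P.append(g+rs[np.argmax(sign*np.gradient(v))]*e)
        g,e=circ(np.array(P),rad)
    return g,e
E
python3 - <<'E'
from meas import *
np.set_printoptions(precision=4,suppress=True)
c=cam("wrist");lab=cv2.cvtColor(c["pixels"],cv2.COLOR_RGB2LAB);g0=np.array([.549,.114])
A=np.radians(np.arange(0,360,4)); A=A[abs((np.degrees(A)-338))>18]
for z in(.04,.036):print("outer",z,radial(c,g0,.092,z,A,lab[:,:,2]))
B=np.radians(np.arange(-75,35,4))
for z in(.04,.032):
  for rad in (.052,):print("recess",z,radial(c,g0,rad,z,B,lab[:,:,0],.006))
print("gasket inner",radial(c,g0,.044,.032,np.radians(np.arange(-70,25,4)),lab[:,:,0],.006,-1))
d=[(160+100/3,20+161/3),(160+471/3,20+211/3),(160+254/3,20+466/3)]
P=np.array([ray(c,u,.04)[:2] for u in d]);M=np.c_[2*P,np.ones(3)];x=np.linalg.solve(M,(P**2).sum(1));print("dots centre",x[:2],np.sqrt(x[2]+x[:2]@x[:2]))
hc=x[:2]
for p in P:print(np.degrees(np.arctan2(*(p-hc)[::-1])))
print(c["o"])
E
```

```text
outer 0.04 (array([0.5472, 0.1148]), np.float64(0.001416843899708163))
outer 0.036 (array([0.5464, 0.1151]), np.float64(0.0005330629649651503))
recess 0.04 (array([ 0.8915, -0.0187]), np.float64(0.006473009301118087))
recess 0.032 (array([ 0.8937, -0.0053]), np.float64(0.009743557459921826))
gasket inner (array([ 0.8376, -0.0247]), np.float64(0.00843605375960971))
dots centre [0.5469 0.1157] 0.07808219979008532
-135.7726544675114
93.90218980845627
-20.865066993948098
[0.5312 0.1221 0.3741]
```

```bash
python3 inch.py '0.04 0.007 0 0.1;0.08 0.013 0 0.2;0.12 0.02 0 0.294;0.1616 0.026 0 0.294;0.1616 0.026 0.04 0.294;0.1616 0.026 0.08 0.294;0.1616 0.026 0.12 0.294;0.1616 0.026 0.15 0.294;0.1616 0.026 0.17 0.294;0.1616 0.026 0.175 0.294;0.1616 0.026 0.175 0.294;0.1616 0.026 0.175 0.294'
python3 - <<'E'
from h import *
s=monitor.read_state();print(s["eef_pos"],R.from_rotvec(s["ee_rot"]).as_matrix()[:,0],s["contact_force"],s["opening"])
save(cam("wrist"),"w2")
E
```

```text
time_s: 3.02
eef_pos: [0.4619, 0.1659, 0.0574]
ee_rot: [0.83, 3.029, 0.001]
contact_force: [0.7, 0.6, 1.0]
opening: 0.05
grip_force: 0.0
[0.46191806 0.1658691  0.0574012 ] [-0.86025349  0.50986565 -0.00097375] [0.74094914 0.56947073 0.98708926] 0.04996795918519447
```

View pics/w2.png

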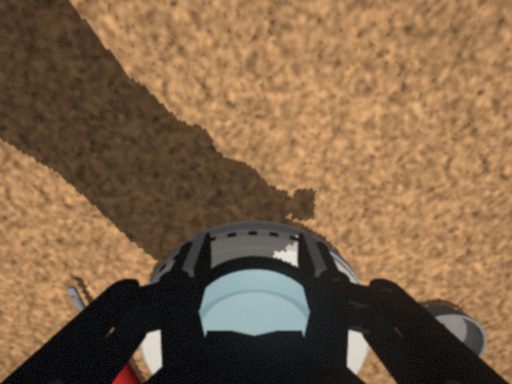

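The picture shows the lens centred between the two fingers, with fingertips at about columns 200 and 312 and the lens at about 255. Now I'll feel for the head's face height.

```bash
python3 inch.py '-0.005 0 0.003 0;-0.006 0 0.006 0;-0.006 0 0.009 0;-0.006 0 0.011 0;-0.006 0 0.011 0;-0.006 0 0.011 0'; python3 inch.py '0 0 0.001 0;0 0 0.002 0;0 0 0.002 0'; python3 inch.py '0 0 0.001 0;0 0 0.002 0;0 0 0.002 0'
```

```text
time_s: 3.57
eef_pos: [0.4663, 0.1622, 0.0451]
ee_rot: [-0.832, -3.029, 0.0]
contact_force: [-0.2, 0.5, 0.2]
opening: 0.05
grip_force: 0.0
time_s: 3.82
eef_pos: [0.4665, 0.1623, 0.0432]
ee_rot: [-0.831, -3.029, -0.0]
contact_force: [0.1, -1.1, -0.1]
opening: 0.0503
grip_force: 0.0
time_s: 4.07
eef_pos: [0.4665, 0.1623, 0.0411]
ee_rot: [-0.832, -3.029, 0.0]
contact_force: [-0.6, -0.3, -0.5]
opening: 0.0498
grip_force: 0.0
```

```bash
for i in 1 ; do python3 inch.py '0 0 0.001 0;0 0 0.002 0;0 0 0.002 0'; python3 inch.py '0 0 0.001 0;0 0 0.001 0;0 0 0.001 0'; python3 inch.py '0 0 0.001 0;0 0 0.001 0;0 0 0.001 0'; done | grep -E "eef|cont"
```

```text
eef_pos: [0.4665, 0.1623, 0.0391]
contact_force: [0.1, 0.1, 0.9]
eef_pos: [0.4665, 0.1623, 0.0382]
contact_force: [-0.4, 0.7, -0.7]
eef_pos: [0.4666, 0.1623, 0.0372]
contact_force: [-0.0, -0.1, 0.6]
```

```bash
for i in 1 ; do python3 inch.py '0 0 0.001 0;0 0 0.001 0;0 0 0.001 0'; python3 inch.py '0 0 0.001 0;0 0 0.001 0;0 0 0.001 0'; python3 inch.py '0 0 0.001 0;0 0 0.001 0;0 0 0.001 0'; done | grep -E "eef|cont"
```

```text
eef_pos: [0.4668, 0.1624, 0.0368]
contact_force: [-0.5, -0.8, 5.0]
eef_pos: [0.4669, 0.1624, 0.0366]
contact_force: [-3.8, -0.3, 12.2]
eef_pos: [0.4669, 0.1624, 0.0364]
contact_force: [-5.8, -1.5, 19.6]
```

```bash
python3 inch.py '0 0 -0.002 0;0 0 -0.0045 0;0 0 -0.0045 0' | grep -E "eef|cont"; python3 inch.py '-0.003 0 0 0;-0.006 0 0 0;-0.009 0 0 0;-0.012 0 0 0;-0.014 0 0 0;-0.016 0 0 0;-0.018 0 0 0;-0.02 0 0 0;-0.022 0 0 0;-0.022 0 0 0'
python3 - <<'E'
from h import *
save(cam("wrist"),"w3")
E
```

```text
eef_pos: [0.467, 0.1624, 0.0392]
contact_force: [-0.1, 0.3, -0.0]
time_s: 6.65
eef_pos: [0.4859, 0.1509, 0.0388]
ee_rot: [0.832, 3.029, 0.0]
contact_force: [-0.7, -0.0, 0.3]
opening: 0.0503
grip_force: 0.3
```

View pics/w3.png

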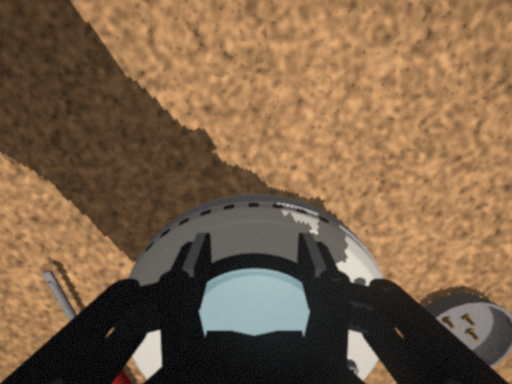

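The lens edge at about row 262 now rests against both fingers and has moved with them. I'll keep pushing.

```bash
python3 inch.py '-0.002 0 0 0;-0.004 0 0 0;-0.006 0 0 0;-0.008 0 0 0;-0.01 0 0 0;-0.012 0 0 0;-0.012 0 0 0'| grep -E "eef|cont";python3 inch.py '-0.0015 0 0 0;-0.003 0 0 0;-0.003 0 0 0;-0.003 0 0 0'| grep -E "eef|cont"
python3 - <<'E'
from h import *
save(cam("wrist"),"w4")
E
```

```text
eef_pos: [0.4965, 0.1447, 0.0388]
contact_force: [0.7, -0.5, 0.3]
eef_pos: [0.4986, 0.1433, 0.0388]
contact_force: [-0.2, -0.8, -0.4]
```

View pics/w4.png

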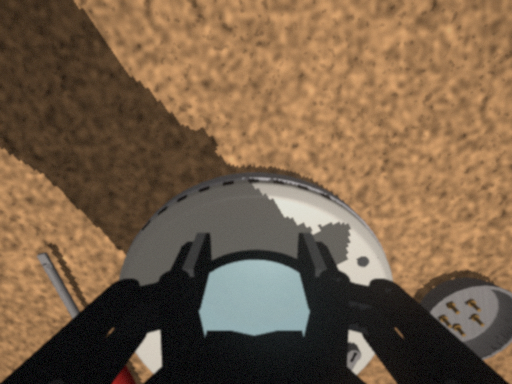

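The lens's rear edge is now at about row 255, so the front has tipped in and the rear is still up. I'll nudge in 1 mm steps.

```bash
for i in 1; do python3 inch.py '-0.001 0 0 0;-0.001 0 0 0;-0.001 0 0 0'; python3 inch.py '-0.001 0 0 0;-0.001 0 0 0;-0.001 0 0 0';python3 inch.py '-0.001 0 0 0;-0.001 0 0 0;-0.001 0 0 0'; done| grep -E "eef|cont"
python3 - <<'E'
from h import *
c=cam("wrist");save(c,"w5")
g=cv2.cvtColor(c["pixels"],cv2.COLOR_RGB2GRAY);a=np.load("pics/w4.npy");a=cv2.cvtColor(a,cv2.COLOR_RGB2GRAY)
print(a[236:280:2,255],g[236:280:2,255])
E
```

```text
eef_pos: [0.4994, 0.1429, 0.0388]
contact_force: [-0.2, -0.3, -0.3]
eef_pos: [0.5002, 0.1424, 0.0388]
contact_force: [-0.6, -0.4, 1.0]
eef_pos: [0.501, 0.1419, 0.0388]
contact_force: [0.1, 0.2, 0.5]
[ 95  98  96  99  95  95  92  50  33  28  28  47 148 180 181 178 181 179
 177 174 175 172] [ 96  97  99  98  91  43  31  29  31  62 160 180 181 177 176 176 178 176
 175 176 174 173]
```

```bash
for i in 1; do python3 inch.py '-0.001 0 0 0;-0.001 0 0 0;-0.001 0 0 0'; python3 inch.py '-0.001 0 0 0;-0.001 0 0 0;-0.001 0 0 0'; done| grep -E "eef|cont"
python3 - <<'E'
from h import *
c=cam("wrist");save(c,"w6")
g=cv2.cvtColor(c["pixels"],cv2.COLOR_RGB2GRAY)
print(g[236:280:2,255])
t=cam("top");save(t,"t6");cv2.imwrite("pics/w6b.png",np.hstack([c["pixels"][180:330,150:360],cv2.resize(t["pixels"][150:230,180:292],(210,150))])[:,:,::-1])
E
```

```text
eef_pos: [0.5019, 0.1414, 0.0388]
contact_force: [0.1, -1.3, -0.2]
eef_pos: [0.5028, 0.1408, 0.0388]
contact_force: [0.6, 0.1, -0.1]
[ 96  98  99  73  29  32  30  36 105 176 179 179 178 177 178 175 176 173
 173 173 174 172]
```

View pics/w6b.png

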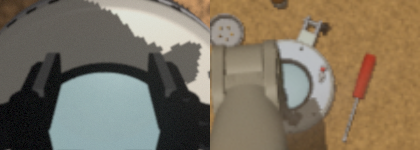

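```bash
python3 inch.py '0 0 -0.02 0;0 0 -0.06 0;-0.03 0 -0.09 0;-0.06 0 -0.12 0;-0.09 0 -0.15 0;-0.12 0 -0.18 0;-0.13 0 -0.19 0;-0.13 0 -0.19 0;-0.13 0 -0.19 0;-0.13 0 -0.19 0' 0
cat > m2.py <<'E'
from meas import *
import sys
np.set_printoptions(precision=4,suppress=True)
c=cam("wrist");save(c,sys.argv[1]);lab=cv2.cvtColor(c["pixels"],cv2.COLOR_RGB2LAB);g0=np.array([.547,.115])
A=np.radians(np.arange(0,360,4));A=A[abs((np.degrees(A)-338))>18]
hc,e=radial(c,g0,.092,.04,A,lab[:,:,2]);print("outer",hc,e)
print("glass",radial(c,hc,.045,.04,np.radians(np.arange(0,360,4)),lab[:,:,0],.006,-1))
for p in posts(c,hc):print("post",p)
u=proj(c,[*g0,.04]).astype(int);x0=max(u[0]-110,0);y0=max(u[1]-100,0)
im=c["pixels"][y0:y0+200,x0:x0+220];cv2.imwrite("pics/"+sys.argv[1]+"c.png",cv2.resize(im,None,fx=3,fy=3,interpolation=2)[:,:,::-1])
E
python3 m2.py w7
```

```text
time_s: 9.9
eef_pos: [0.6131, 0.0748, 0.2273]
ee_rot: [-0.83, -3.027, 0.001]
contact_force: [-1.0, 0.4, 0.3]
opening: -0.0004
grip_force: 0.0
outer [0.5474 0.1147] 0.0015159960959820334
glass (array([0.5445, 0.1154]), np.float64(0.0011435086611783774))
post (array([0.6125, 0.1431]), array([305.5185, 140.1111]), np.int32(27))
post (array([0.5769, 0.0454]), array([217.4062, 156.5625]), np.int32(32))
```

View pics/w7c.png

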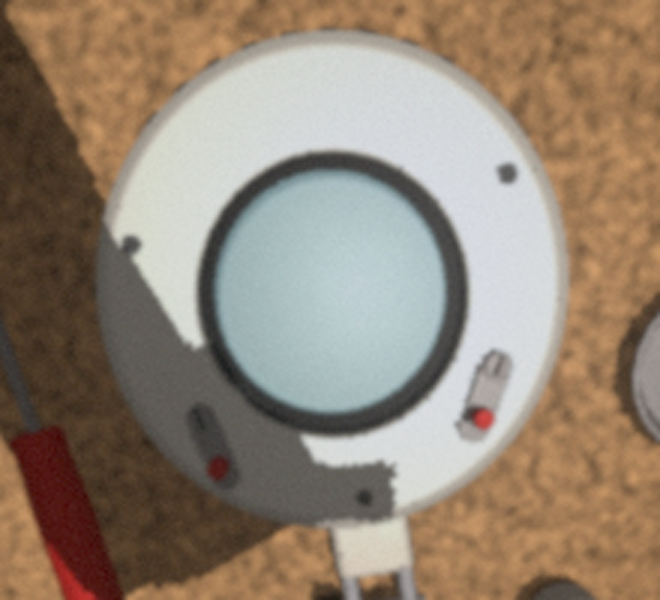

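The lens now sits inside the recess as an even black ring, centred at crop (333,292). Posts are at (483,419) and (218,467). I'll tap the rear ring lightly with closed fingers to confirm it's flush.

```bash
python3 inch.py '0.03 0 0.03 0;0.06 0 0.06 0;0.09 0 0.09 0;0.12 0 0.12 0;0.13 0 0.15 0;0.13 0 0.17 0;0.13 0 0.18 0;0.13 0 0.184 0;0.13 0 0.184 0;0.13 0 0.184 0' 0|grep -E "eef|cont"; for i in 1 ;do python3 inch.py '0 0 0.001 0;0 0 0.001 0;0 0 0.001 0';python3 inch.py '0 0 0.001 0;0 0 0.001 0;0 0 0.001 0';python3 inch.py '0 0 0.001 0;0 0 0.001 0;0 0 0.001 0';python3 inch.py '0 0 0.001 0;0 0 0.001 0;0 0 0.001 0'; done|grep -E "eef|cont"
```

```text
eef_pos: [0.5037, 0.1409, 0.0456]
contact_force: [0.2, -0.1, 0.9]
eef_pos: [0.5037, 0.1408, 0.0447]
contact_force: [-0.6, -0.4, -0.3]
eef_pos: [0.5028, 0.1408, 0.0429]
contact_force: [-0.6, 0.1, -0.4]
eef_pos: [0.5026, 0.1409, 0.0417]
contact_force: [0.2, -0.4, 0.3]
eef_pos: [0.5026, 0.1409, 0.0407]
contact_force: [0.1, 0.7, -0.2]
```

The rear of the ring isn't proud: the tip reached z = 0.0407 with no contact. Next I'll plan the clip A arc, with the finger face staying behind the post and turning with it.

```bash
cat > arc.py <<'E'
from h import *
np.set_printoptions(precision=4,suppress=True)
def plan(piv,post,close,sg,n=16,over=.03,back=.0165,clear=.010):
    s=monitor.read_state();M=R.from_rotvec(s["ee_rot"]).as_matrix();yaw=np.arctan2(M[1,0],M[0,0]);p0=s["eef_pos"]
    th0=np.arctan2(*(post-piv)[::-1]);th1=th0+sg*((sg*(close-th0))%(2*np.pi))+sg*over
    print("angle deg",np.degrees(abs(th1-th0)),"j6",s["joints"][5],"r",np.hypot(*(post-piv)))
    def pose(th,b):
        t=np.array([-np.sin(th),np.cos(th)])*sg;p=piv+.02*np.array([np.cos(th),np.sin(th)])-b*t
        return np.array([*p,.049]),np.arctan2(t[1],t[0])
    def row(p,y,q0,y0,M): return np.r_[M.T@(p-q0),-((y-y0+np.pi)%(2*np.pi)-np.pi)]
    P,y=pose(th0,back+clear);print("approach row",row(P,y,p0,yaw,M),"world",P)
    # arc rows in the tool axes of the approach pose
    M2=np.array([[np.cos(y),np.sin(y),0],[np.sin(y),-np.cos(y),0],[0,0,-1]])
    for k in range(n+1):
        Q,yy=pose(th0+(th1-th0)*k/n,back);print(";%.4f %.4f 0 %.3f"%(*row(Q,yy,P,y,M2)[:2],row(Q,yy,P,y,M2)[3]),end="")
    print()
E
python3 - <<'E'
from arc import *
hc=np.array([.547,.115]);hx=np.radians(159.1)
pa=hc+.068*np.array([np.cos(hx+2*np.pi/3),np.sin(hx+2*np.pi/3)])
plan(pa,np.array([.577,.0454]),hx+2*np.pi/3-np.pi,1,back=.0145)
E
```

```text
angle deg 108.09100907685743 j6 0.6551260133627786 r 0.019401313265350845
approach row [-0.123  -0.0664 -0.0083  1.1619] world [0.5745 0.021  0.049 ]
;0.0100 -0.0000 0 -0.000;0.0125 0.0016 0 -0.118;0.0151 0.0028 0 -0.236;0.0178 0.0038 0 -0.354;0.0207 0.0044 0 -0.472;0.0236 0.0047 0 -0.590;0.0265 0.0046 0 -0.707;0.0294 0.0042 0 -0.825;0.0322 0.0035 0 -0.943;0.0349 0.0024 0 -1.061;0.0374 0.0010 0 -1.179;0.0398 -0.0006 0 -1.297;0.0420 -0.0026 0 -1.415;0.0439 -0.0048 0 -1.533;0.0456 -0.0071 0 -1.651;0.0470 -0.0097 0 -1.769;0.0480 -0.0124 0 -1.887
```

```bash
python3 inch.py '0 0 -0.04 0;-0.02 -0.01 -0.05 0.12;-0.04 -0.02 -0.05 0.24;-0.06 -0.03 -0.05 0.36;-0.08 -0.04 -0.05 0.48;-0.1 -0.05 -0.05 0.6;-0.12 -0.06 -0.05 0.72;-0.123 -0.0664 -0.05 0.84;-0.123 -0.0664 -0.05 0.96;-0.123 -0.0664 -0.05 1.08;-0.123 -0.0664 -0.05 1.162;-0.123 -0.0664 -0.03 1.162;-0.123 -0.0664 -0.015 1.162;-0.123 -0.0664 -0.0083 1.162;-0.123 -0.0664 -0.0083 1.162;-0.123 -0.0664 -0.0083 1.162'
python3 - <<'E'
from h import *
s=monitor.read_state();M=R.from_rotvec(s["ee_rot"]).as_matrix();print(s["eef_pos"],np.degrees(np.arctan2(M[1,0],M[0,0])),totool(np.array([.5745,.021,.049])-s["eef_pos"]))
save(cam("wrist"),"w8")
E
```

```text
time_s: 13.12
eef_pos: [0.5743, 0.021, 0.049]
ee_rot: [-2.357, -2.076, 0.001]
contact_force: [0.3, 0.6, 0.1]
opening: 0.0002
grip_force: 0.0
[0.57431371 0.02104449 0.04896414] 82.72780748233617 [-2.05449057e-05  1.90385949e-04 -3.60296534e-05]
```

View pics/w8.png

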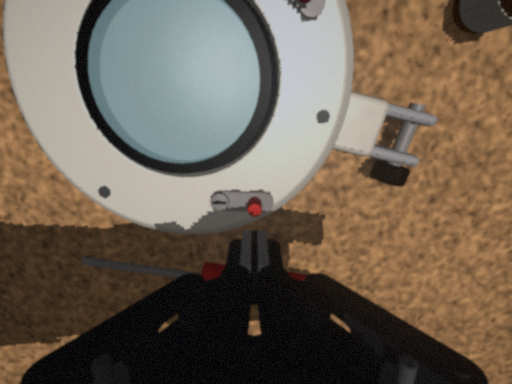

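The post at (255,209) sits squarely in front of the closed fingertips at (254,235). I'll swing clip A now.

```bash
python3 inch.py '0.005 0 0 0;0.01 0 0 0;0.0125 0.0016 0 -0.118;0.0151 0.0028 0 -0.236;0.0178 0.0038 0 -0.354;0.0207 0.0044 0 -0.472;0.0236 0.0047 0 -0.59;0.0265 0.0046 0 -0.707;0.0294 0.0042 0 -0.825;0.0322 0.0035 0 -0.943;0.0349 0.0024 0 -1.061;0.0374 0.001 0 -1.179;0.0398 -0.0006 0 -1.297;0.042 -0.0026 0 -1.415;0.0439 -0.0048 0 -1.533;0.0456 -0.0071 0 -1.651;0.047 -0.0097 0 -1.769;0.0480 -0.0124 0 -1.887;0.048 -0.0124 0 -1.887;0.048 -0.0124 0 -1.887'
python3 - <<'E'
from h import *
s=monitor.read_state();M=R.from_rotvec(s["ee_rot"]).as_matrix();print(np.degrees(np.arctan2(M[1,0],M[0,0])))
save(cam("wrist"),"w9")
E
```

```text
time_s: 14.83
eef_pos: [0.5692, 0.0709, 0.0499]
ee_rot: [-0.293, 3.126, 0.0]
contact_force: [1.9, 1.4, 0.0]
opening: 0.0001
grip_force: 0.8
-169.29823007531414
```

View pics/w9.png

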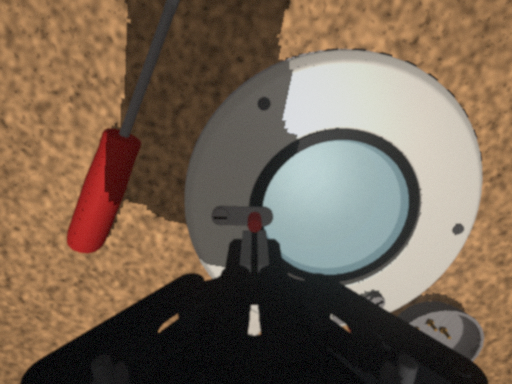

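Clip A now runs from its pivot at (220,216) over the lens edge, nearly pointing at the lens middle (337,210). I'll push slightly further to feel the end stop.

```bash
for i in 1;do python3 inch.py '0.001 0 0 0;0.001 0 0 0;0.001 0 0 0';python3 inch.py '0.001 0 0 0;0.001 0 0 0;0.001 0 0 0'; done|grep -E "eef|cont"
```

```text
eef_pos: [0.569, 0.0705, 0.0499]
contact_force: [3.3, 4.0, 0.0]
eef_pos: [0.5689, 0.0704, 0.05]
contact_force: [6.0, 3.6, -1.1]
```

It's firmly at the stop, since force rises with no motion. I'll back off, rise and plan clip B.

```bash
python3 inch.py '-0.006 0 0 0;-0.012 0 0 0;-0.012 0 -0.03 0;-0.012 0 -0.05 0;-0.012 0 -0.05 0;-0.012 0 -0.05 0'|grep -E "eef|cont"
python3 - <<'E'
from arc import *
hc=np.array([.547,.115]);hx=np.radians(159.1)
pb=hc+.068*np.array([np.cos(hx-2*np.pi/3),np.sin(hx-2*np.pi/3)])
plan(pb,np.array([.6125,.1431]),hx-2*np.pi/3-np.pi,-1,n=14,back=.0145)
E
```

```text
eef_pos: [0.5791, 0.0717, 0.1]
contact_force: [-0.3, -0.0, 0.2]
angle deg 93.34317860409429 j6 -0.2023354217064083 r 0.019510200925972155
approach row [-0.0676  0.0757  0.051  -0.5225] world [0.6314 0.1587 0.049 ]
;0.0100 0.0000 0 -0.000;0.0124 -0.0015 0 0.116;0.0150 -0.0028 0 0.233;0.0177 -0.0038 0 0.349;0.0205 -0.0044 0 0.465;0.0234 -0.0047 0 0.582;0.0262 -0.0046 0 0.698;0.0291 -0.0043 0 0.815;0.0319 -0.0036 0 0.931;0.0346 -0.0026 0 1.047;0.0371 -0.0012 0 1.164;0.0395 0.0004 0 1.280;0.0417 0.0022 0 1.396;0.0436 0.0044 0 1.513;0.0453 0.0067 0 1.629
```

```bash
python3 inch.py '-0.02 0.02 0 -0.12;-0.04 0.04 0 -0.24;-0.06 0.06 0 -0.36;-0.0676 0.0757 0 -0.48;-0.0676 0.0757 0 -0.5225;-0.0676 0.0757 0.025 -0.5225;-0.0676 0.0757 0.042 -0.5225;-0.0676 0.0757 0.051 -0.5225;-0.0676 0.0757 0.051 -0.5225;-0.0676 0.0757 0.051 -0.5225'
python3 - <<'E'
from h import *
s=monitor.read_state();print(totool(np.array([.6314,.1587,.049])-s["eef_pos"]))
c=cam("wrist");save(c,"w10")
from meas import posts
print(posts(c,np.array([.547,.115])),proj(c,[*s["eef_pos"]]))
E
```

```text
time_s: 16.72
eef_pos: [0.6293, 0.1588, 0.0469]
ee_rot: [1.093, -2.942, -0.001]
contact_force: [0.5, 0.3, -0.1]
opening: -0.0
grip_force: 0.0
[-0.00151901 -0.00141444 -0.00213246]
[(array([0.55421902, 0.06835953]), array([208.67024129,  15.09651475]), np.int32(373)), (array([0.61192343, 0.14299117]), array([252.60909091, 211.89090909]), np.int32(220))] [253.75542734 244.64954002]
```

Post B at pixel (253,212) is lined up with the tip at (254,245). I'll correct the 2 mm height offset in the rows and swing.

```bash
python3 inch.py '-0.001 -0.001 -0.002 0;0.004 -0.001 -0.002 0;0.0085 -0.001 -0.002 0;0.011 -0.0025 -0.002 0.116;0.0135 -0.004 -0.002 0.233;0.016 -0.005 -0.002 0.349;0.019 -0.0055 -0.002 0.465;0.022 -0.006 -0.002 0.582;0.025 -0.006 -0.002 0.698;0.0276 -0.0055 -0.002 0.815;0.0304 -0.005 -0.002 0.931;0.0331 -0.004 -0.002 1.047;0.0356 -0.0026 -0.002 1.164;0.038 -0.001 -0.002 1.28;0.0402 0.0008 -0.002 1.396;0.0421 0.003 -0.002 1.513;0.0438 0.0053 -0.002 1.629;0.0438 0.0053 -0.002 1.629;0.0438 0.0053 -0.002 1.629'
for i in 1;do python3 inch.py '0.001 0 0 0;0.001 0 0 0;0.001 0 0 0';python3 inch.py '0.001 0 0 0;0.001 0 0 0;0.001 0 0 0'; done|grep -E "eef|cont"
```

```text
time_s: 18.35
eef_pos: [0.5938, 0.1339, 0.0508]
ee_rot: [1.387, 2.818, 0.0]
contact_force: [0.5, -1.9, 0.6]
opening: -0.0002
grip_force: 0.8
eef_pos: [0.5936, 0.1349, 0.0505]
contact_force: [0.8, -3.8, 2.7]
eef_pos: [0.5935, 0.1351, 0.0505]
contact_force: [0.6, -7.2, 2.0]
```

```bash
python3 inch.py '-0.006 0 0 0;-0.012 0 0 0;-0.012 0 -0.03 0;-0.02 -0.02 -0.06 0;-0.04 -0.04 -0.09 0;-0.058 -0.049 -0.12 0;-0.058 -0.049 -0.15 0;-0.058 -0.049 -0.18 0;-0.058 -0.049 -0.18 0;-0.058 -0.049 -0.18 0;-0.058 -0.049 -0.18 0'|grep -E "time|eef|cont"
python3 m2.py w11
python3 - <<'E'
import numpy as np
hc=np.array([.547,.115]);hx=np.radians(159.1)
for s in(1,-1):
    a=hx+s*2*np.pi/3;print("expected closed post",hc+.048*np.array([np.cos(a),np.sin(a)]))
E
```

```text
time_s: 19.77
eef_pos: [0.5886, 0.0605, 0.2293]
contact_force: [-0.6, -0.5, -0.1]
outer [0.5473 0.1148] 0.0016390057504455935
glass (array([0.5449, 0.1153]), np.float64(0.0009558430470831651))
post (array([0.5837, 0.1455]), array([297.4138, 107.7241]), np.int32(29))
post (array([0.5541, 0.0675]), array([234.75  , 146.9688]), np.int32(32))
expected closed post [0.55459159 0.06760414]
expected closed post [0.58425023 0.14527244]
```

View pics/w11c.png

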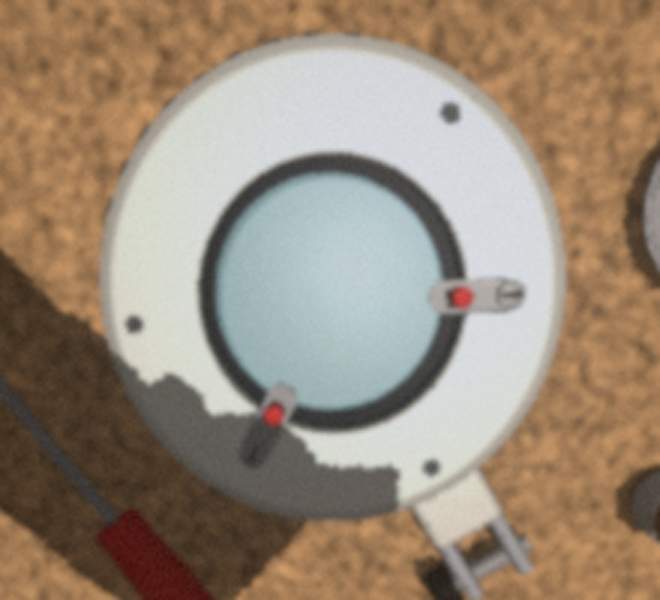

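The lens is seated, and both clips lie over its edge pointing at its middle, with posts at crop (461,297) and (274,414). Both posts match their closed positions to about 0.6 mm, and the hand is well clear.

```bash
python3 -c "
from station import r, vision, monitor
print(r.job_done())"
```

```text
the job is handed in; nothing more can be done
None
```

The lens is flush in its recess, both clips are closed against their end stops and point at its middle, and the job is handed in at about 20 s with the hand clear and, as far as I saw, nothing else disturbed.

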